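Spray the torch tips in the slide box

ROBOT

A 6-joint arm with a two-finger parallel gripper is mounted at the origin on the work surface. World frame = base frame: x ahead of the robot, y to its left, z up, the work surface at z = 0. Lengths are in m, angles in rad, forces in N, time in s.
With the tool pointing down it reaches from about 0.35 to 0.775 m from the base axis. Payload 7.3 kg.
Tool frame: the origin (TCP) lies at the very end of the fingers, on their centre line; the grasp point (between the pads) lies robot.pinch_z behind it (robot.pinch_z is the distance from the TCP to the grasp point, in m); z points along the fingers, y is the line along which they close (so a half turn about z gives the same grasp; the last joint's range is limited). The gripper opens to 92 mm and grips with 3 to 60 N. Pads are 19 mm wide; open, the fingers measure 130 mm over their backs; the gripper's body (75 mm by 190 mm) begins 47 mm behind the grasp point.
Start: joints at [-1.458, 0.342, 1.524, -0, 1.275, -0.146], TCP at [0.134, -0.508, 0.227] pointing down, gripper open.
Joint ranges: [-2.53, 2.53], [-0.77, 2.02], [0.04, 2.7], [-1, 4.14], [0.28, 2.66], [-3.11, 3.11]. Speed limits (rad/s): [2.57, 2.57, 3.14, 3.14, 3.14, 3.14].

INTERFACE

Orientations are given as a 3x3 rotation matrix whose columns are the frame's x, y, z axes.
In Python, from workcell import robot, jaws, solver, read_state, get_image gives the robot as it stands. Calls block until the motion is done:
- robot.move_pose(position, orientation): joint-space move of the TCP to a pose.
- robot.move_linear(position, ori=None, speed=0.15): straight line of the TCP; ori=None keeps the orientation; speed is the mean speed in m/s.
- robot.set_joints(angles): joint-space move.
- jaws.ungrasp() and jaws.clamp(strength=None): open the fingers fully, or close them until they stop; strength is the grip in N (None keeps the last).
- robot.sleep(seconds).
- solver.inverse_kinematics(position, orientation): joint angles nearest the present ones, or None.
- read_state(): the state.
- get_image(name): name is "side" or "top" or "wrist"; returns a dict with "pixels" (400x640x3 uint8, blue, green, red), "range_z" (400x640 float32, m along the optical axis (not along the pixel's ray), 0 where there is no reading), "camera_matrix" (3x3 intrinsics, pixels), "extrinsics" (4x4, takes a point from camera to world coordinates); the wrist camera has in their place "mount" (4x4, takes a point from camera to tool coordinates, whose origin is the TCP and whose axes are the flange's). Camera axes: x right, y down, z forward; pixel columns grow to the right and rows downward; lengths in m; the calibration is good to about 2 mm. A picture is of the moment at which its call begins: read the wrist's pose just before it.
A pose or a line that the arm cannot do raises robot.PlanningError and nothing moves.
- robot.close_job(): hands the job in; it is judged then, once.
The state is a dict: "t": time; "joint_positions": joint angles; "dq": joint speeds; "joint_efforts": joint torques, N m; "tool_pos": TCP position; "tool_rot": TCP orientation; "force": force on the tool from outside, world axes, zero at the start; "torque": the same for the moment, N m; "width": opening from 0.0 (shut) to 1.0 (fully open); "grip_force": force on a finger pad.
Only numpy, scipy, OpenCV 4.12 (cv2) and the standard library are available. Lean on these libraries where they do the work, as an engineer would, in place of code of your own. Each camera call takes 0.05 s, during which the arm holds its last target. There are 200 camera calls.

TASK

The torch tips in the steel slide box need a squirt of rust protection. Slide the box's flat cover all the way back under the bar rack to open it, then press the spray can's cap all the way down and let it spring back up, and finally slide the cover fully shut and let go. Press the can without leaning hard on it, never spray while the cover is not open, do not knock the rack, and leave the pliers, hammer and jar where they lie.

Things in the scene. Friction and masses are not known exactly. Their poses are not given: they have to be found in the camera images.
- slide_box: Grey steel box fixed to the bench, 270 long (its x) x 130 wide (y), walls 60 high, guide rails on both long sides up to 71. Origin: centre of underside. Its x points away from the robot: open-topped front compartment (x -131 to -8) with brass torch tips, then a decked rear half. A flat steel cover 135 x 120 x 5 slides along x on it, cover top 66 above the bench.
- cover (a joint): Slide of the flat cover in m: 0 = fully shut over the front compartment against its stop, 0.12 = fully back over the rear half against its other stop. Grows as the cover moves along the box's +x. Stiff-running (about 4 N), stays where it is left.
- cover_grip (a point): Centre of the top of the steel lug welded on the cover, 104 above the bench. The lug is an upright block 14 thick (box x) x 30 wide (box y) x 38 tall above the cover. It stands at box x = -115 when shut and +5 when fully back, on the box's centre line.
- rack: Fixed rack of dark steel bars above the box, axes parallel to the box's. Origin: bench, under its centre. Three 10 mm bars along y, 260 long, at x -36, 0, 36; underside 219 above bench, top 238. Uprights at x 36, y +-130, with short stays forward to x 0. With the cover fully back its lug is about 30 behind the front bar's edge: the tool must lean back to the robot 30-45 deg there.
- can: Squat aluminium spray can, 68 diameter, 112 high to the shoulder, fixed in a foot of 92 diameter and 12 high on the bench at the left (+y) of the box. Origin: centre of its underside. Upright, spout pointing to its -y, towards the box.
- cap_top (a point): Centre of the top of the can's white sprung cap, 32 diameter x 22 high, 145 above the bench when up.
- cap (a joint): How far the cap is pressed down, in m: 0 = up, 0.008 = fully down. About 2 N to start it, 7 N fully down; springs back up.
- pliers: Bystander: pliers lying flat, 190 long, 60 wide, 16 high, right of the box. Origin: underside, near the middle. Long axis is x.
- hammer: Bystander: hammer lying flat along its x, about 300 long, further right of the box.
- flux_jar: Bystander: closed jar, 70 diameter, 85 high, standing behind and left of the can. Origin: centre of its underside.
Things that resemble listed ones, but are neither listed nor needed, are in the scene too. Of the things that look like the can, the middle-sized one is meant.

How it is judged:
By the outcome, as a careful person would: the job done as asked, in the order asked, and still so for the second after the job is handed in, with the robot touching nothing.
It also fails if it takes over 67 s, if anything falls off the work surface, if the arm or the gripper's body presses on something with over 40 N, if the wrist force passes 120 N, or if a joint passes its speed limit or range.

## Working session

There is one attempt and no reset: what is moved stays moved. The work goes in short steps, each a Python script; the robot and the scene stay as the last script left them, time stands still between calls to the robot, and variables do not carry over. Pictures are saved under pics/ and viewed, at most 10 in all, crops included, and the job is handed in when it is done.

```bash
mkdir -p pics; ls
python3 - <<'E'
from workcell import robot, jaws, solver, read_state, get_image
import cv2,numpy as np
for n in ("top","side"):
    d=get_image(n); cv2.imwrite(f"pics/{n}0.png",d["pixels"]); np.savez(f"{n}0.npz",**{k:d[k] for k in d if k!='name'})
    print(n,d["camera_matrix"].tolist(),np.round(d["extrinsics"],3).tolist())
s=read_state();print(s["t"],s["force"],s["width"],robot.pinch_z,s["tool_rot"])
E
```

```text
pics
top [[411.6509167189162, 0.0, 316.4116183066608], [0.0, 411.6509167189162, 201.27802562850275], [0.0, 0.0, 1.0]] [[-0.011, -0.99, 0.142, 0.406], [-1.0, 0.008, -0.023, 0.025], [0.022, -0.142, -0.99, 1.198], [0.0, 0.0, 0.0, 1.0]]
side [[507.15980353432104, 0.0, 322.8205541266888], [0.0, 507.15980353432104, 199.13094953403862], [0.0, 0.0, 1.0]] [[-0.935, -0.234, 0.268, 0.21], [-0.355, 0.571, -0.74, 0.989], [0.02, -0.787, -0.617, 0.925], [0.0, 0.0, 0.0, 1.0]]
0.1 [ 0.74615877 -0.03287457 -0.22557982] 1.0025945375197567 0.0188 [[ 9.66690207e-01  2.55949221e-01 -1.98476257e-04]
 [ 2.55949247e-01 -9.66689228e-01  1.38522286e-03]
 [ 1.62681853e-04 -1.38988122e-03 -9.99999021e-01]]
```

View pics/top0.png

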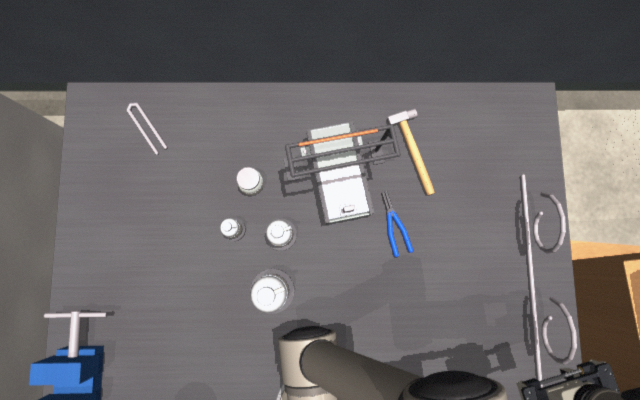

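View pics/side0.png

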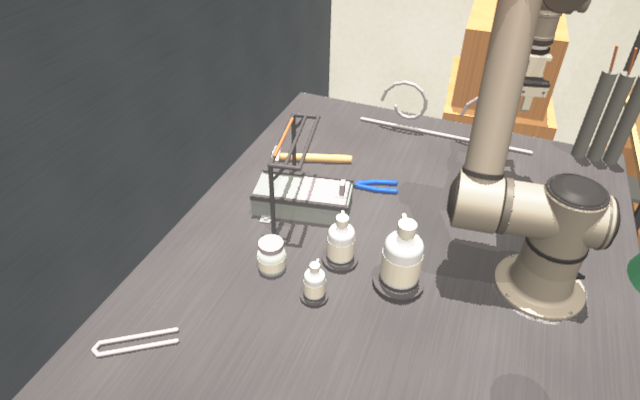

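Top view: the mid-sized can is at (280,234), the lug at (348,209), and the rack bars run from (290,150) to (398,160). Next I'll enlarge this and segment by height using the depth data.

```bash
cat > h.py <<'E'
import numpy as np,cv2
def cloud(f):
    d=np.load(f) if isinstance(f,str) else f
    K,E,z=d["camera_matrix"],d["extrinsics"],d["range_z"]
    v,u=np.mgrid[:400,:640]
    P=np.stack([(u-K[0,2])/K[0,0]*z,(v-K[1,2])/K[1,1]*z,z,np.ones_like(z)],-1)@E.T
    P=P[...,:3].copy(); P[z<=0]=np.nan
    return P
E
python3 - <<'E'
from h import *
im=cv2.imread("pics/top0.png")[95:255,210:430]
cv2.imwrite("pics/c.png",cv2.resize(im,None,fx=3.6,fy=3.6,interpolation=cv2.INTER_CUBIC))
P=cloud("top0.npz"); Z=P[...,2]
def reg(name,r0,r1,c0,c1,z0,z1):
    p=P[r0:r1,c0:c1].reshape(-1,3); p=p[(p[:,2]>z0)&(p[:,2]<z1)]
    if len(p)<1: print(name,0);return
    r=cv2.minAreaRect(p[:,:2].astype(np.float32)*1000)
    print(name,len(p),np.round(p.mean(0),4),np.round(r[0],1),np.round(r[1],1),round(r[2],1))
reg("can cap",215,255,262,298,.135,.155)
reg("can shoulder",215,255,262,298,.08,.135)
reg("small",215,245,218,246,.02,.3)
reg("big",265,320,245,297,.15,.3)
reg("lug",195,225,335,365,.09,.115)
reg("cover",150,225,310,375,.058,.069)
reg("box+rails",110,230,300,375,.05,.078)
reg("rack",110,190,280,410,.2,.26)
reg("jar",160,200,230,268,.06,.12)
print(np.round(np.nanmedian(Z[200:215,300:310]),4))
S=cloud("side0.npz")
for n,c in (("capside",(.6,.0)),):
    pass
np.set_printoptions(linewidth=250)
print((Z[200:218,336:362]*1000).round(0).astype(int))
print((Z[218:250,264:298:1]*1000).round(0).astype(int))
E
```

```text
can cap 144 [0.4822 0.0975 0.1438] [486.5  94.8] [30.3 46.1] 40.5
can shoulder 378 [0.4786 0.1006 0.105 ] [481. 101.] [66.6 66.4] 89.3
small 330 [0.4956 0.2323 0.079 ] [496.4 236.9] [50.3 48.1] 89.8
big 360 [0.3259 0.1194 0.1885] [324.4 118.4] [63.9 56.3] 73.0
lug 63 [ 0.5439 -0.0878  0.1024] [544.4 -88. ] [14.2 30. ] 9.2
cover 2279 [ 0.6135 -0.0737  0.0648] [624.1 -72.9] [210.  138.4] 11.0
box+rails 3871 [ 0.6449 -0.0686  0.065 ] [653.8 -67.4] [270.4 138.9] 11.0
rack 1633 [ 0.6704 -0.0626  0.2302] [670.7 -62.7] [ 83.1 271.6] 11.0
jar 431 [0.6295 0.1852 0.0828] [631.5 185.7] [61.9 60.9] 25.7
0.0007
[[                  61                   67                   63                   67                   62                   66                   65                   67                   69 -9223372036854775808                   63
                    68                   64                   68                   67                   63                   69                   67                   70                   66                   66                   64
                    71      
[... 9039 characters left out ...]
               7                    1                    7                   -1                    5
                     8                   58                   58                   61                   64                   63                   52                   59                   61                   53                   43
                    36                   35                   20                   15]]
[[ 0 -1  2 ...  0  2  0]
 [-2 -1 -2 ... -4  1  3]
 [ 0 -1 -2 ... -2 -2 -1]
 ...
 [ 0  2 -2 ...  5  1 -5]
 [ 0  1 -1 ...  3 -2  1]
 [ 1 -2  4 ... -3 -2  0]]<stdin>:24: RuntimeWarning: invalid value encountered in cast
<stdin>:25: RuntimeWarning: invalid value encountered in cast
```

View pics/c.png

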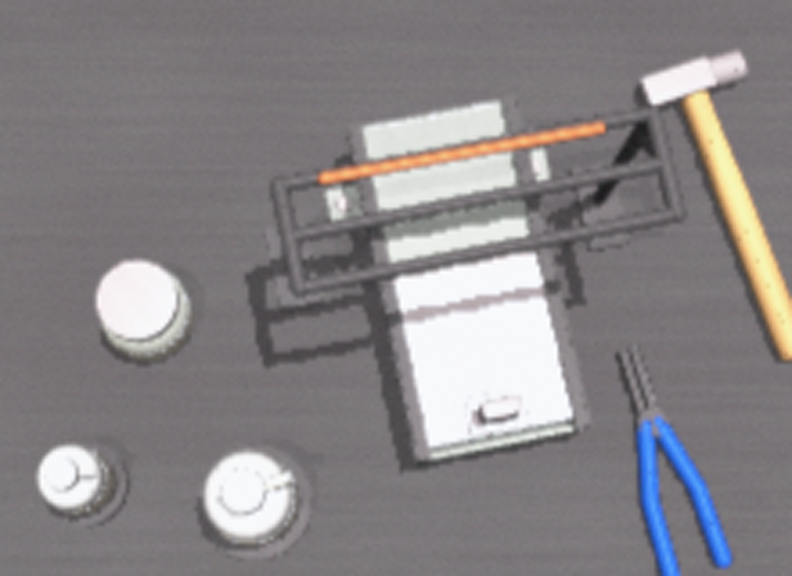

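The enlarged top view shows box yaw of about 11° and the lug at crop (497,409). The middle can's cap centre is at crop (242,491), with its spout pointing right towards the box. The sizes match the listed ones (lug 14x30, box 270). Next I'll compute the cap position and plan the poses.

```bash
cat >> h.py <<'E'
yaw=np.radians(11.0); bx=np.array([np.cos(yaw),np.sin(yaw),0]); by=np.array([-bx[1],bx[0],0]); zz=np.array([0,0,1.])
lug=np.array([.5440,-.0880,0])   # shut
def ori(th,s=-1,b=(bx,by)):
    z=b[0]*np.sin(th)-zz*np.cos(th); y=s*b[1]; return np.stack([np.cross(y,z),y,z],1)
E
python3 - <<'E'
from h import *
from workcell import *
d=np.load("top0.npz");K,E=d["camera_matrix"],d["extrinsics"]
def ray(u,v,h,d=d):
    K,E=d["camera_matrix"],d["extrinsics"]
    r=E[:3,:3]@[(u-K[0,2])/K[0,0],(v-K[1,2])/K[1,1],1]; o=E[:3,3]; return o+r*(h-o[2])/r[2]
print("cap",ray(210+242/3.6-.4,95+491/3.6-.4,.145), "shoulder",ray(210+243/3.6-.4,95+497/3.6-.4,.112))
for z0,z1 in((.138,.155),(.08,.12),(.003,.02)):
  for f in("top0.npz","side0.npz"):
    p=cloud(f).reshape(-1,3); m=(np.hypot(p[:,0]-.481,p[:,1]-.101)<.052)&(p[:,2]>z0)&(p[:,2]<z1); p=p[m]
    if len(p)>5:
      print(f,z0,m.sum(),p.mean(0).round(4),p.min(0).round(3),p.max(0).round(3))
P=cloud("top0.npz").reshape(-1,3)
m=np.hypot(P[:,0]-.325,P[:,1]-.119)<.06;print("big top",np.nanpercentile(P[m,2],[90,99]))
# rack front bar in box frame rel. to lug
m=(P[:,2]>.2)&(P[:,2]<.26)&(P[:,0]>.55)&(abs(P[:,1]+.06)<.16); q=(P[m]-lug)@np.stack([bx,by,zz],1)
h,e=np.histogram(q[:,0],bins=np.arange(.05,.2,.004));print([(round(a,3),int(b)) for a,b in zip(e,h)])
s=read_state()
for th in (30,35,40,45):
  for sg in(-1,1):
    R=ori(np.radians(th),sg)
    for dx in(0,.12,.124):
      tcp=lug+bx*dx+zz*.094+R[:,2]*robot.pinch_z
      j=solver.inverse_kinematics(tcp,R); print(th,sg,dx,None if j is None else np.round(j,2))
E
```

```text
cap [0.48134189 0.10195242 0.145     ] shoulder [0.47931601 0.10362644 0.112     ]
top0.npz 0.138 136 [0.482  0.0986 0.1442] [0.466 0.069 0.139] [0.497 0.117 0.149]
side0.npz 0.138 120 [0.4812 0.1025 0.1433] [0.466 0.07  0.138] [0.497 0.119 0.148]
top0.npz 0.08 375 [0.4786 0.1008 0.1048] [0.448 0.068 0.08 ] [0.514 0.134 0.117]
side0.npz 0.08 499 [0.4766 0.118  0.1008] [0.447 0.074 0.08 ] [0.516 0.138 0.116]
top0.npz 0.003 256 [0.4735 0.093  0.0114] [0.436 0.051 0.003] [0.529 0.152 0.019]
side0.npz 0.003 352 [0.4743 0.1242 0.0111] [0.436 0.066 0.003] [0.532 0.151 0.02 ]
big top [0.19485623 0.19821986]
[(np.float64(0.05), 0), (np.float64(0.054), 0), (np.float64(0.058), 0), (np.float64(0.062), 0), (np.float64(0.066), 0), (np.float64(0.07), 0), (np.float64(0.074), 0), (np.float64(0.078), 0), (np.float64(0.082), 0), (np.float64(0.086), 111), (np.float64(0.09), 191), (np.float64(0.094), 153), (np.float64(0.098), 24), (np.float64(0.102), 16), (np.float64(0.106), 15), (np.float64(0.11), 17), (np.float64(0.114), 17), (np.float64(0.118), 15), (np.float64(0.122), 116), (np.float64(0.126), 192),
[... 866 characters left out ...]
0.44  2.11  1.34  0.39  2.79]
35 1 0.12 [-0.35  0.57  1.82  0.98  0.36 -2.98]
35 1 0.124 [-0.34  0.57  1.81  0.97  0.36 -2.96]
40 -1 0 [-0.54  0.46  2.17  1.67  0.45 -0.71]
40 -1 0.12 [-0.37  0.57  1.89  1.4   0.36 -0.27]
40 -1 0.124 [-0.37  0.58  1.88  1.39  0.35 -0.25]
40 1 0 [-0.54  0.46  2.17  1.67  0.45  2.43]
40 1 0.12 [-0.37  0.57  1.89  1.4   0.36  2.87]
40 1 0.124 [-0.37  0.58  1.88  1.39  0.35  2.89]
45 -1 0 [-0.58  0.49  2.23  1.9   0.55 -0.98]
45 -1 0.12 [-0.39  0.59  1.94  1.77  0.41 -0.66]
45 -1 0.124 [-0.39  0.59  1.93  1.76  0.41 -0.64]
45 1 0 [-0.58  0.49  2.23  1.9   0.55  2.16]
45 1 0.12 [-0.39  0.59  1.94  1.77  0.41  2.48]
45 1 0.124 [-0.39  0.59  1.93  1.76  0.41  2.5 ]
```

```bash
cat >> h.py <<'E'
R=ori(np.radians(42))
from workcell import *
def tcp(dx,back=0,up=0): return lug+bx*dx+zz*(.094+up)+R[:,2]*(robot.pinch_z-back)
def st(m=""):
    s=read_state(); q=(np.array(s["tool_pos"])-tcp(0))@np.stack([bx,by,zz],1)
    print(m,"t%.1f"%s["t"],"q",q.round(4),"F",np.round(s["force"],1),"w%.3f g%.1f"%(s["width"],s["grip_force"])); return s
E
python3 - <<'E'
from h import *
robot.move_pose(tcp(0,.09),R); s=st()
d=get_image("wrist"); e=get_image("side")
T=np.eye(4);T[:3,:3]=s["tool_rot"];T[:3,3]=s["tool_pos"]
d["extrinsics"]=T@d["mount"]; print(d["mount"].round(3).tolist())
P=cloud(d).reshape(-1,3); m=(P[:,2]>.095)&(P[:,2]<.112)&(np.hypot(*(P[:,:2]-lug[:2]).T)<.03)
r=cv2.minAreaRect(P[m][:,:2].astype(np.float32)*1000); print(m.sum(),P[m].mean(0),r)
cv2.imwrite("pics/ws.png",cv2.resize(np.vstack([d["pixels"],e["pixels"]]),(480,600)))
E
```

```text
t2.1 q [-0.06   -0.0008  0.0672] F [-0.9 -0.1 -0. ] w0.998 g0.0
[[0.001, -0.966, -0.259, 0.07], [1.0, 0.0, 0.001, -0.001], [-0.001, -0.259, 0.966, -0.159], [0.0, 0.0, 0.0, 1.0]]
733 [ 0.54245218 -0.08835846  0.10313135] ((543.8451538085938, -88.06690216064453), (13.821783065795898, 29.449230194091797), 10.710744857788086)
```

View pics/ws.png

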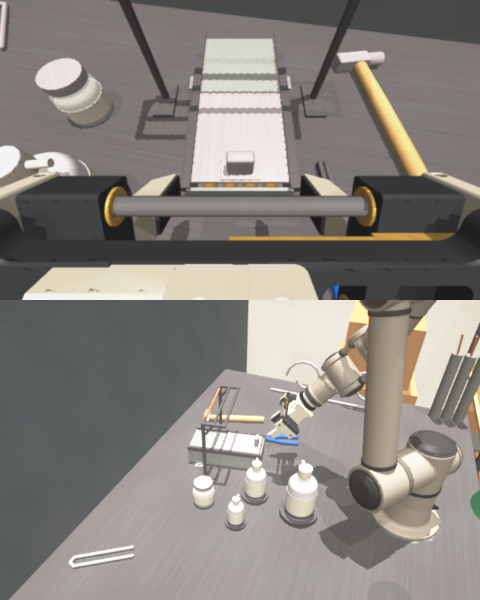

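The wrist depth confirms the lug at (0.5438, -0.0881) with yaw 10.7°. The side view shows the arm is clear. The wrist camera sits on the rack side of the tool, so I'll flip the tool half a turn for clearance before gripping.

```bash
cat >> h.py <<'E'
R=ori(np.radians(42),1); lug=np.array([.5438,-.0881,0])
E
python3 - <<'E'
from h import *
robot.move_pose(tcp(0,.09),R); st("hover")
robot.move_linear(tcp(0),speed=.1); st("at lug")
jaws.clamp(20); st("clamped")
robot.move_linear(tcp(.02),speed=.06); st("slid 20")
E
```

```text
hover t4.8 q [-0.0602 -0.      0.0669] F [ 0.4 -0.  -0.6] w0.998 g0.0
at lug t5.9 q [-0.0001 -0.      0.0002] F [-0.7  0.4  0.3] w0.999 g0.0
clamped t6.8 q [ 0.     -0.0007 -0.    ] F [ 0.5 -2.9 -1. ] w0.328 g20.0
slid 20 t7.3 q [ 0.0204 -0.0007  0.    ] F [ 5.2 -4.2 -4.7] w0.328 g20.0
```

Run:
```python
from h import *
robot.move_linear(tcp(.112),speed=.06); s=st("112")
for d in np.arange(.115,.128,.0015):
    robot.move_linear(tcp(d),speed=.02); robot.sleep(.1); s=st("%.4f"%d)
    if np.dot(s["force"],bx)<-14: break
d=get_image("wrist"); e=get_image("side")
cv2.imwrite("pics/ws2.png",np.hstack([cv2.resize(d["pixels"],(400,250)),cv2.resize(e["pixels"][80:280,160:480],(400,250))]))
```

```text
112 t9.0 q [ 0.1116 -0.0006 -0.    ] F [-0.9 -4.7  1.3] w0.323 g20.0
0.1150 t9.4 q [ 0.1148 -0.0006  0.    ] F [-1.3 -4.2  0.7] w0.325 g20.0
0.1165 t9.8 q [ 0.1162 -0.0007  0.    ] F [-0.7 -5.   0.9] w0.325 g20.0
0.1180 t10.1 q [ 0.1165 -0.0007 -0.0002] F [-11.2  -7.1   7.2] w0.325 g20.0
0.1195 t10.5 q [ 0.1173 -0.0007 -0.0003] F [-18.   -7.8  11.4] w0.320 g20.0
```

View pics/ws2.png

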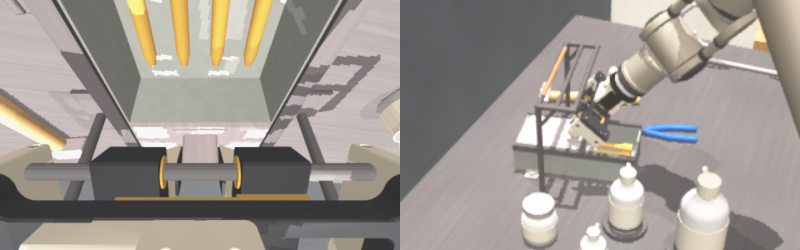

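The wrist view shows the front compartment open with the torch tips visible. The side view shows the cover under the rack with clearance to the bars. It stopped after 0.1165 because it started about 3 mm open, which agrees with the box-centre fit. I'll release, retreat and move above the can.

```bash
cat >> h.py <<'E'
cap=np.array([.4813,.1020,.145])
wx,wy=np.array([1.,0,0]),np.array([0,1.,0])
E
python3 - <<'E'
from h import *
robot.move_linear(tcp(.1172),speed=.02); st("relax")
jaws.ungrasp(); st("open")
robot.move_linear(tcp(.1172,.16),speed=.15); st("retracted")
jaws.clamp(10)
d=get_image("wrist"); s=read_state()
best=None
for a in np.radians([-20,-10,0,10,20]):
  for sg in(-1,1):
    b=(np.array([np.cos(a),np.sin(a),0]),np.array([-np.sin(a),np.cos(a),0]))
    Rc=ori(0,sg,b); j=solver.inverse_kinematics(cap+[0,0,.06],Rc); k=solver.inverse_kinematics(cap-[0,0,.01],Rc)
    if j is None or k is None: continue
    c=abs(np.array(j)-s["joint_positions"]).max()
    if best is None or c<best[0]: best=(c,a,sg,Rc,j)
print(best)
np.save("Rc.npy",best[3])
robot.move_pose(cap+[0,0,.06],best[3]); s=st("over can")
d=get_image("wrist"); e=get_image("side");f=get_image("top")
T=np.eye(4);T[:3,:3]=s["tool_rot"];T[:3,3]=s["tool_pos"];d["extrinsics"]=T@d["mount"]
for x in(d,e,f):
    p=cloud(x).reshape(-1,3); m=(np.hypot(*(p[:,:2]-cap[:2]).T)<.022)&(p[:,2]>.138)&(p[:,2]<.152); print(m.sum(), m.any() and (p[m].mean(0).round(4),p[m].min(0).round(3),p[m].max(0).round(3)))
p=cloud(f);Z=p.reshape(-1,3);q=(Z-lug)@np.stack([bx,by,zz],1);m=(abs(q[:,2]-.104)<.008)&(abs(q[:,1])<.02)&(q[:,0]>.09)&(q[:,0]<.15);print("lug q",m.sum(),m.any() and q[m].mean(0))
cv2.imwrite("pics/can.png",np.hstack([cv2.resize(d["pixels"],(400,250)),cv2.resize(e["pixels"][80:280,160:480],(400,250))]))
E
```

```text
relax t10.8 q [ 0.1165 -0.0007 -0.0003] F [-2.3 -5.6  1.1] w0.323 g20.0
open t11.9 q [ 0.1172 -0.      0.    ] F [ 0.1 -0.6  0.4] w0.998 g0.0Traceback (most recent call last):
  File "<stdin>", line 4, in <module>
workcell.PlanningError: the arm cannot follow that straight line within its joint ranges
```

```bash
cat > go.py <<'E'
from h import *
for back in (.13,.11,.09,.075):
    try: robot.move_linear(tcp(.1172,back),speed=.12); break
    except robot.PlanningError: print("no",back)
robot.move_linear(tcp(.03,back),speed=.12); st("retracted")
jaws.clamp(10)
s=read_state()
best=None
for a in np.radians([-20,-10,0,10,20]):
  for sg in(-1,1):
    b=(np.array([np.cos(a),np.sin(a),0]),np.array([-np.sin(a),np.cos(a),0]))
    Rc=ori(0,sg,b); j=solver.inverse_kinematics(cap+[0,0,.06],Rc); k=solver.inverse_kinematics(cap-[0,0,.01],Rc)
    if j is None or k is None: continue
    c=abs(np.array(j)-s["joint_positions"]).max()
    if best is None or c<best[0]: best=(c,a,sg,Rc,j)
print(best)
np.save("Rc.npy",best[3])
robot.move_pose(cap+[0,0,.06],best[3]); s=st("over can")
d=get_image("wrist"); e=get_image("side");f=get_image("top")
T=np.eye(4);T[:3,:3]=s["tool_rot"];T[:3,3]=s["tool_pos"];d["extrinsics"]=T@d["mount"]
for x in(d,e,f):
    p=cloud(x).reshape(-1,3); m=(np.hypot(*(p[:,:2]-cap[:2]).T)<.022)&(p[:,2]>.138)&(p[:,2]<.152); print(m.sum(), m.any() and (p[m].mean(0).round(4),p[m].min(0).round(3),p[m].max(0).round(3)))
p=cloud(f);Z=p.reshape(-1,3);q=(Z-lug)@np.stack([bx,by,zz],1);m=(abs(q[:,2]-.104)<.008)&(abs(q[:,1])<.02)&(q[:,0]>.09)&(q[:,0]<.15);print("lug q",m.sum(),m.any() and q[m].mean(0))
cv2.imwrite("pics/can.png",np.hstack([cv2.resize(d["pixels"],(400,250)),cv2.resize(e["pixels"][80:280,160:480],(400,250))]))
E
python3 go.py
```

```text
retracted t14.0 q [-0.0565 -0.0003  0.0968] F [-0.6 -0.6 -0.5] w0.997 g0.0
(np.float64(1.2074846712168719), np.float64(-0.3490658503988659), -1, array([[ 0.93969262, -0.34202014,  0.        ],
       [-0.34202014, -0.93969262, -0.        ],
       [ 0.        , -0.        , -1.        ]]), array([ 5.29173195e-02,  3.01488166e-01,  1.64693213e+00, -4.44089210e-16,
        1.19317236e+00,  1.97277950e+00]))
over can t16.6 q [-0.0382  0.1985  0.1244] F [-0.4 -0.8  0.5] w0.004 g0.0
1329 (array([0.4834, 0.1004, 0.145 ]), array([0.467, 0.08 , 0.138]), array([0.498, 0.118, 0.148]))
111 (array([0.4806, 0.1047, 0.1439]), array([0.466, 0.086, 0.138]), array([0.497, 0.12 , 0.148]))
0 False
lug q 25 [0.11103221 0.00066861 0.10251734]
```

View pics/can.png

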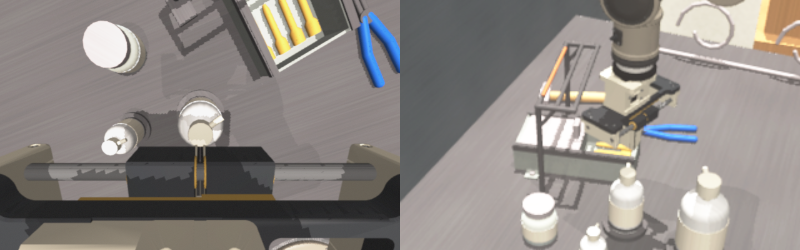

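Wrist and side views show the closed fingers above the middle can's cap, at about (0.482, 0.102), with the spout to the right and the box open. First I'll check the cover's position, then press in small steps.

```bash
cat > press.py <<'E'
from h import *
Q=np.stack([bx,by,zz],1)
for n in("side","top"):
    q=((cloud(get_image(n)).reshape(-1,3)-lug)@Q)
    m=(abs(q[:,2]-.104)<.006)&(abs(q[:,1])<.025)&(q[:,0]>.09)&(q[:,0]<.15)
    c=(abs(q[:,2]-.066)<.006)&(abs(q[:,1])<.045)&(q[:,0]>-.02)&(q[:,0]<.3)
    print(n,m.sum(),m.any() and np.percentile(q[m,0],[3,97]).round(4),"cover",np.percentile(q[c,0],[1,99]).round(4))
cap[:2]=.482,.102
robot.move_linear(cap+[0,0,.008],speed=.06); robot.sleep(.2)
f0=st("above")["force"][2]
for z in np.arange(.002,-.0125,-.001):
    robot.move_linear(cap+[0,0,z],speed=.02); robot.sleep(.1); s=read_state(); f=s["force"][2]-f0
    print("%.4f z %.4f f %.1f t %.1f"%(z,s["tool_pos"][2]-.145,f,s["t"]))
    if f>11: break
robot.sleep(.2)
E
python3 press.py
```

```text
side 39 [0.1094 0.1222] cover [0.102  0.2416]
top 23 [0.1091 0.1137] cover [0.1011 0.2443]
above t18.0 q [-0.0368  0.1984  0.0733] F [-0.2  0.4 -0.9] w0.004 g0.0
0.0020 z 0.0020 f 1.3 t 18.6
0.0010 z 0.0010 f 1.3 t 18.9
0.0000 z 0.0002 f 2.5 t 19.3
-0.0010 z -0.0009 f 3.1 t 19.6
-0.0020 z -0.0019 f 4.1 t 20.0
-0.0030 z -0.0029 f 4.9 t 20.3
-0.0040 z -0.0039 f 6.0 t 20.7
-0.0050 z -0.0049 f 6.4 t 21.0
-0.0060 z -0.0058 f 6.6 t 21.4
-0.0070 z -0.0068 f 7.1 t 21.7
-0.0080 z -0.0077 f 7.9 t 22.1
-0.0090 z -0.0079 f 15.1 t 22.4
```

The cap is fully down: it hit its stop at -7.9 mm with a moderate 15 N. The lug measures 0.116, so the cover is open. Next I'll let the cap up and go back to close the cover.

Run:
```python
from h import *
cap[:2]=.482,.102
robot.move_linear(cap+[0,0,.06],speed=.06); st("up")
robot.move_pose(tcp(.03,.13),R); jaws.ungrasp(); st("front")
e=get_image("side"); p=cloud(e).reshape(-1,3); m=(np.hypot(*(p[:,:2]-cap[:2]).T)<.022)&(p[:,2]>.13)&(p[:,2]<.152); print("cap z",m.sum(),np.percentile(p[m,2],[50,95]))
robot.move_linear(tcp(.1165,.13),speed=.12)
robot.move_linear(tcp(.1165),speed=.12); st("at lug")
jaws.clamp(20); st("clamped")
robot.move_linear(tcp(.005),speed=.07); st("5mm")
for d in np.arange(.003,-.012,-.0015):
    robot.move_linear(tcp(d),speed=.02); robot.sleep(.1); s=st("%.4f"%d)
    if np.dot(s["force"],bx)>14: break
```

```text
up t23.9 q [-0.0372  0.1984  0.1246] F [ 0.2 -0.1 -0.5] w0.004 g0.0
front t26.5 q [-0.057   0.      0.0966] F [0.8 0.8 0.6] w0.998 g0.0
cap z 147 [0.14270742 0.14645985]
at lug t28.7 q [ 0.1163 -0.0002  0.0005] F [-0.3 -0.6 -0.3] w1.004 g0.0
clamped t29.6 q [ 0.1165 -0.0007 -0.    ] F [ 1.9 -2.7 -1.1] w0.321 g20.0
5mm t31.4 q [ 0.0051 -0.0007 -0.    ] F [ 1.9 -5.2 -3.8] w0.328 g20.0
0.0030 t31.7 q [ 0.003  -0.0007 -0.0001] F [ 2.8 -5.1 -3.3] w0.324 g20.0
0.0015 t32.1 q [ 0.0016 -0.0007 -0.    ] F [ 1.9 -4.5 -4.4] w0.324 g20.0
0.0000 t32.4 q [ 0.0001 -0.0007 -0.    ] F [ 2.8 -4.9 -5.3] w0.324 g20.0
-0.0015 t32.8 q [-0.0014 -0.0007 -0.    ] F [ 3.1 -5.  -4.2] w0.323 g20.0
-0.0030 t33.1 q [-0.0028 -0.0007 -0.    ] F [ 4.7 -4.7 -5.4] w0.326 g20.0
-0.0045 t33.5 q [-0.0032 -0.0007  0.0002] F [ 13.2  -2.  -11.7] w0.326 g20.0
-0.0060 t33.8 q [-0.0039 -0.0007  0.0006] F [ 18.8  -0.2 -14.1] w0.325 g20.0
```

Run:
```python
from h import *
robot.move_linear(tcp(-.0037),speed=.02); st("relax")
jaws.ungrasp()
robot.move_linear(tcp(-.0037,.10),speed=.12)
robot.sleep(.3); st("clear")
e=get_image("side")
q=((cloud(e).reshape(-1,3)-lug)@np.stack([bx,by,zz],1)); m=(abs(q[:,2]-.104)<.006)&(abs(q[:,1])<.025)&(abs(q[:,0])<.03)
print(m.sum(),np.percentile(q[m,0],[3,97]).round(4))
cv2.imwrite("pics/end.png",cv2.resize(e["pixels"][80:310,160:480],(640,460)))
```

```text
relax t34.1 q [-0.003  -0.0007  0.0005] F [ 5.1 -4.8 -2.4] w0.327 g20.0
clear t36.5 q [-0.0705  0.0002  0.0739] F [-0.6  0.7  0.4] w1.001 g0.0
37 [-0.0087  0.0043]
```

View pics/end.png

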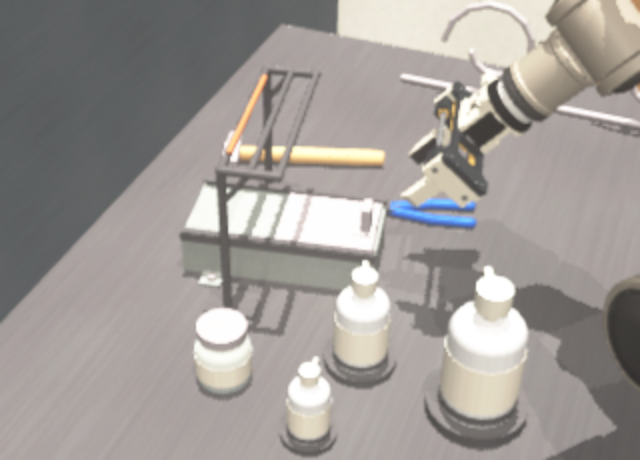

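The picture shows the cover shut with its lug at (367,215), the cap up, the bystanders in place and the gripper clear of everything. The lug measures -2.2 mm against its starting position, about the 3 mm it began open, so the cover is on its stop. I'm handing the job in.

```bash
python3 -c "
from workcell import *
print(robot.close_job())"
```

```text
the job is handed in; nothing more can be done
None
```

The job is done and handed in at about 37 s: I slid the cover back to its stop, pressed the can's cap fully down at about 15 N and let it spring up, then shut the cover against its front stop and released it; the rack, pliers, hammer and jar look undisturbed in the last picture.

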